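# Third hand at the labelling jig

### The job

Pick up the plywood stop block and set it upright on the deck of the labelling jig, its flange along the sprung fence and its middle on the green mark. Press it squarely against the fence with a steady 12 newtons or so (between about 8 and 16), so that a colleague can screw it down, never driving the fence all the way back to its end of travel. Finish while still gripping the block and pressing it there, and leave the bottle, the label roll and the screwdriver where they are.

Things in the scene. Friction and masses are not known exactly. Their poses are not given: they have to be found in the camera images.
- stop_block: loose plywood stop block standing on the table, an inverted T 60 mm tall, 0.11-0.23 kg: flange 120 x 36 x 20 mm (its x, y, z) with two brass screw cups; in its middle a boss 44 x 36 mm from 20 to 60 mm above the underside, green line on top. Origin: centre of the underside. Either way round will do. Grip the boss across its 44 mm (along x), fingertips above the flange.
- jig: fixed labelling jig: plywood deck 240 x 200 mm (its x, y), top 50 mm above the table, on legs. Origin: on the table under the deck centre. Its y axis points from the open edge to the fence; press along +y. Borne down hard on the deck, the block drags and tips when pushed. A green line runs along y over the deck at x = 0. A fixed back board 50 mm tall stands behind the fence.
- jig_mark (a point): the point on the deck's top where the green line meets the front face of the fence at rest: 30 mm to +y of the deck's centre; same axes as the jig. It stays put when the fence moves.
- fence: sprung fence: upright board 200 mm along the jig's x, 15 mm thick, top 50 mm above the deck (2 mm gap under it), green stripe in its middle; slides along the jig's +y, at most 30 mm. The spring pushes back 0.8 N per mm from zero (12 N at 15 mm); slide friction 0.2 N. Origin: bottom middle of its front face, at deck level; at rest it lies at the jig mark.
- bottle: loose amber spray bottle, 42 mm across and 146 mm tall, green label, standing on the table; origin: centre of the underside. Leave alone.
- label_roll: loose roll of green labels standing on its end, 68 mm across, 55 mm tall; origin: centre of the underside. Leave alone.
- screwdriver: loose screwdriver lying on the table beyond the jig, about 200 mm long, along its x; origin: under its middle. Leave alone.
Mind the look-alikes: they are no part of the job. What is shaped like the stop_block but pink or red is not meant.

How it is judged:
On the way, in this order (a step that is already met when the one before it is completed fails the run):
1. the stop block is lifted in the fingers (height (world z) of stop_block above 0.03 m and contact force between the fingers and stop_block above 2 N), for 0.1 s.
2. gripped and standing on the deck at the green mark, the block is pressed against the fence with 7 to 17 N (contact force between stop_block and fence between 7 and 17 N and contact force between the fingers and stop_block above 2 N and x of stop_block in the frame of jig between -0.01 and 0.01 m and z of stop_block in the frame of jig between 0.046 and 0.055 m and angle between stop_block's own z axis and vertical below 0.08 rad and angle between the y axis of stop_block and the y axis of jig, either way round below 0.09 rad), for 0.4 s.
At the end, for the whole second after the job is handed in: For the last second the gripped block, at rest, presses the fence with 7 to 17 N, underside 4 mm below to 5 mm above the deck top, upright to 0.08 rad, its middle within 10 mm of the green line, square to the fence to 0.09 rad; bottle, roll and screwdriver moved under 30 mm (all of step 2 and linear speed of each of fence, stop_block below 0.01 m/s and distance of each of bottle, label_roll, screwdriver from where it was at the start of the episode below 0.03 m); the arm keeps its last pose, push and grip.
It fails at once if the fence is driven back to its end of travel (past 28 mm) (y of fence in the frame of jig above 0.058 m).
It fails at once if the standing bottle is moved by 30 mm or more (distance of bottle from where it was at the start of the episode above 0.03 m).
It fails at once if the label roll is moved by 30 mm or more (distance of label_roll from where it was at the start of the episode above 0.03 m).
It fails at once if the screwdriver is moved by 30 mm or more (distance of screwdriver from where it was at the start of the episode above 0.03 m).
It fails at once if the bottle or the label roll is knocked over (angle between any of bottle, label_roll's own z axis and vertical above 0.5 rad).
It also fails if it takes over 38 s, if anything falls off the work surface, if the arm or the gripper's body presses on something with over 40 N, if the wrist force passes 120 N, or if a joint passes its speed limit or range.

### The arm

A 6-joint arm with a two-finger parallel gripper is mounted at the origin on the work surface. World frame = base frame: x ahead of the robot, y to its left, z up, the work surface at z = 0. Lengths are in m, angles in rad, forces in N, time in s.
With the tool pointing down it reaches from about 0.375 to 0.9 m from the base axis. Payload 3.1 kg.
Tool frame: the origin (TCP) lies on the centre line of the jaws, within the pads' length; the fingertips stand ahead of it and the grasp point (between the pads) lies 3 mm ahead of it (robot.tip_reach is the z of the fingertips in the tool frame, in m); z points along the fingers, y is the line along which they close (so a half turn about z gives the same grasp; the last joint's range is limited). The gripper opens to 87 mm and grips with 3 to 60 N. Pads are 19 mm wide; open, the fingers measure 117 mm over their backs; the gripper's body (75 mm by 190 mm) begins 51 mm behind the grasp point.
Start: joints at [1.067, 0.527, 1.433, -0, 1.181, -0.178], TCP at [0.2, 0.592, 0.245] pointing down, gripper open.
Joint ranges: [-3.08, 3.08], [-0.75, 2.2], [0.22, 2.44], [-1.43, 4.57], [0, 2.65], [-2.85, 2.85]. Speed limits (rad/s): [2.79, 2.79, 3.14, 3.14, 3.14, 3.14].

### API

Orientations are given as a unit quaternion [x, y, z, w].
In Python, from rig import sensors, eyes, ticket, robot gives the robot as it stands.
- The arm moves only by the tool drive_tool, never from a script. Its argument "deltas" is a list that holds one entry, the list of rows, each a list of 6 numbers: the shift along the tool's x, y, z in mm, then the turn, a rotation vector about the tool's x, y, z in rad. A call has 1 to 8 rows; each row shifts and turns the commanded pose from where the row before left it, along the tool's axes as they then stand; what a row does not reach is not made up. A row lasts 1/12 s, in which the tool goes at most 41.7 mm and 7.16 degrees, less where a joint would pass 70% of its speed; a pose out of reach is approached as far as the arm can. A call is refused whole if a number of a shift passes 41.7 or a number of a turn 0.125, either way. A call with a gripper value outside its range is refused whole. "gripper" is the opening in per cent of the stroke, from 0 (shut) to 100 (fully open), set as the call begins (left out, the last holds). The fingers move at their own pace and stop on an object; "squeeze" is the grip in N (left out, the last holds). Time passes only in rows, so rows that do not move let the fingers close. It gives the time, the measured TCP pose, the force, the opening and the grip force at its end, in the units of the state.
- sensors.get_obs(): the state, without advancing time (a new reading comes with each control period).
- eyes.camera(name): name is "scene" or "side" or "wrist"; returns a dict with "img" (420x560x3 uint8, red, green, blue), "fov_y" (degrees; the focal length in pixels is half the picture's height over the tangent of half this angle, whatever the lens; pixels are square), "cx", "cy" (the principal point, pixels), "D" ([k1, k2, p1, p2, k3] as OpenCV has them; the pictures are not rectified), "xyz" and "attitude" of the camera in the world; the wrist camera has in their place "hand_eye" (4x4, takes a point from camera to tool coordinates, whose origin is the TCP and whose axes are the flange's). Camera axes: x right, y up, looking along -z (the intrinsics and any distortion apply to the point x, -y, -z); pixel columns grow to the right and rows downward; lengths in m; the calibration is good to about 2 mm. A picture is of the moment at which its call begins: read the wrist's pose just before it. There is no depth.
- ticket.hand_in(): hands the job in; it is judged then, once.
The state is a dict: "time": time; "q": joint angles; "joint_velocities": joint speeds; "joint_torque": joint torques, N m; "position": TCP position; "tool_rot": TCP orientation; "ft_force": force on the tool from outside, world axes, zero at the start; "moment": the same for the moment, N m; "grip_width": finger opening in m; "grip_force": force on a finger pad.
Only numpy, scipy, OpenCV 4.12 (cv2) and the standard library are available. Lean on these libraries where they do the work, as an engineer would, in place of code of your own. Each camera call takes 0.05 s, during which the arm holds its last target. There are 200 camera calls.

## Working session

There is one attempt and no reset: what is moved stays moved. The work goes in short steps, Python scripts to look and compute and a tool call to move; the robot and the scene stay as the last step left them, time stands still between calls to the robot, and variables do not carry over. Pictures are saved under pics/ and viewed, at most 10 in all, crops included, and the job is handed in when it is done.

Besides the shell and the picture viewer there is one more tool, called by a JSON object that holds its "fn" and its "kwargs", one argument or row to a line. drive_tool: Moves the arm, as the interface text tells. Its arguments: {"type":"object","properties":{"deltas":{"type":"array"},"gripper":{"type":"number"},"squeeze":{"type":"number"}},"required":["deltas"]}

```bash
mkdir -p pics; ls; cat > h.py <<'E'
import numpy as np, cv2
from scipy.spatial.transform import Rotation as R
from rig import sensors, eyes, ticket, robot
def cam(n):
    o=sensors.get_obs(); c=eyes.camera(n)
    f=210/np.tan(np.radians(c["fov_y"])/2)
    c["K"]=np.array([[f,0,c["cx"]],[0,f,c["cy"]],[0,0,1.]])
    if n=="wrist":
        H=np.array(c["hand_eye"]); T=np.eye(4); T[:3,:3]=R.from_quat(o["tool_rot"]).as_matrix(); T[:3,3]=o["position"]
        M=T@H; c["Rw"]=M[:3,:3]; c["p"]=M[:3,3]
    else:
        a=np.array(c["attitude"]); c["Rw"]=R.from_quat(a).as_matrix() if a.size==4 else a.reshape(3,3); c["p"]=np.array(c["xyz"])
    return c
def plane(c,uv,z):
    n=cv2.undistortPoints(np.array(uv,float).reshape(-1,1,2),c["K"],np.array(c["D"],float)).reshape(-1,2)
    d=np.c_[n[:,0],-n[:,1],-np.ones(len(n))]@c["Rw"].T
    return c["p"]+d*((z-c["p"][2])/d[:,2])[:,None]
def proj(c,P):
    q=(np.atleast_2d(P)-c["p"])@c["Rw"]
    q=q*[1,-1,-1]
    return cv2.projectPoints(q,np.zeros(3),np.zeros(3),c["K"],np.array(c["D"],float))[0].reshape(-1,2)
def save(c,name): cv2.imwrite("pics/"+name,c["img"][:,:,::-1])
E
python3 - <<'E'
from h import *
for n in("scene","side","wrist"):
    c=cam(n); save(c,n+"0.png"); print(n,c["p"],c["Rw"].round(3).tolist(),c["K"][0,0],c["D"])
print(sensors.get_obs(),robot.tip_reach)
E
```

```text
pics
scene [1.13916404 0.41320498 0.96915303] [[-0.553, -0.678, 0.485], [0.833, -0.456, 0.314], [0.008, 0.577, 0.817]] 422.3466143981107 [-0.01631362  0.          0.          0.          0.        ]
side [ 0.43608443 -0.63990027  0.81843364] [[0.972, 0.18, -0.15], [-0.234, 0.691, -0.683], [-0.019, 0.7, 0.714]] 379.7967345227579 [-0.06846566  0.          0.          0.          0.        ]
wrist [0.12474748 0.61623124 0.3845776 ] [[0.32, -0.908, -0.272], [0.947, 0.306, 0.093], [-0.001, -0.287, 0.958]] 339.1029551551095 [-0.06794912  0.          0.          0.          0.        ]
{'time': 0.15, 'q': array([ 1.06650400e+00,  5.28287165e-01,  1.43359348e+00,  2.46114325e-05,
        1.18141298e+00, -1.78486586e-01]), 'joint_velocities': array([ 0.00213704, -0.0031681 , -0.00309134,  0.00038928, -0.00052667,
        0.0012249 ]), 'joint_torque': array([ 1.39947158e-03, -4.40434313e+01, -1.76843941e+01,  6.33439911e-02,
        5.52605360e-02, -8.74422267e-05]), 'position': array([0.19974712, 0.59167113, 0.2437798 ]), 'tool_rot': array([ 1.62187886e-01,  9.86759528e-01, -7.97595377e-04, -2.95463975e-04]), 'ft_force': array([ 0.08094853,  0.43516743, -0.53347743]), 'moment': array([-0.02600583,  0.01798227,  0.04656894]), 'grip_force': 0.0, 'grip_width': 0.08714311772204607} 0.022
```

View pics/scene0.png

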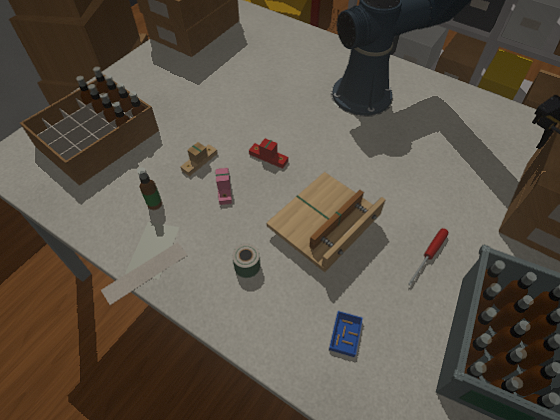

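View pics/side0.png

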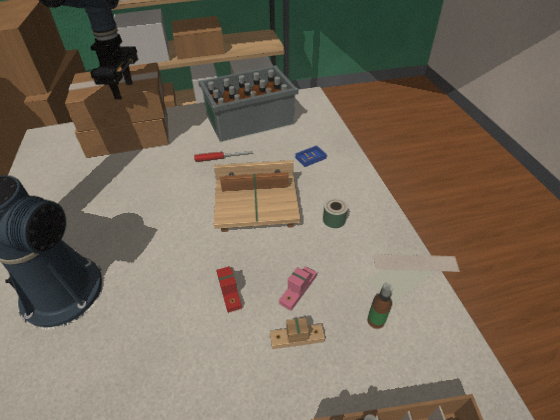

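The scene view shows the plywood block at about (199,157), the jig at (325,215), the fence towards (340,225), the bottle at (150,190) and the roll at (247,262). In the side view the block is at (298,333), the jig at (257,195), and the fence is on the far side. Next I'll enlarge the block and the jig.

```bash
python3 - <<'E'
from h import *
s=cam("side"); 
a=s["img"][305:360,255:345]; b=s["img"][150:240,200:310]
a=cv2.resize(a,None,fx=6,fy=6,interpolation=2)[:300];b=cv2.resize(b,None,fx=6,fy=6,interpolation=2)
cv2.imwrite("pics/b.png",b[:,:,::-1]); 
c=cam("scene"); 
a2=cv2.resize(c["img"][135:180,170:225],None,fx=7,fy=7,interpolation=2)
m=np.zeros((330+315,540,3),np.uint8); a=cv2.resize(s["img"][308:358,260:335],None,fx=5,fy=5,interpolation=2)
m=np.zeros((250+315,400,3),np.uint8); m[:250,:375]=a; m[250:,:385]=a2
cv2.imwrite("pics/a.png",m[:,:,::-1])
for n,k,uv in(("blk",s,(298,345)),("blk",c,(200,162)),("bot",s,(376,325)),("roll",s,(335,223)),("sd",s,(225,156)),("red",s,(232,300)),("pink",s,(298,292))): print(n,plane(k,uv,0)[0].round(3))
print("jig",plane(s,(256,205),.05),plane(c,(310,205),.05))
E
```

```text
blk [ 0.555 -0.281  0.   ]
blk [ 0.557 -0.264 -0.   ]
bot [ 0.744 -0.279  0.   ]
roll [ 0.76   0.051 -0.   ]
sd [0.493 0.452 0.   ]
red [ 0.428 -0.129  0.   ]
pink [ 0.592 -0.147  0.   ]
jig [[0.54417165 0.13252563 0.05      ]] [[0.54054152 0.11463471 0.05      ]]
```

View pics/b.png

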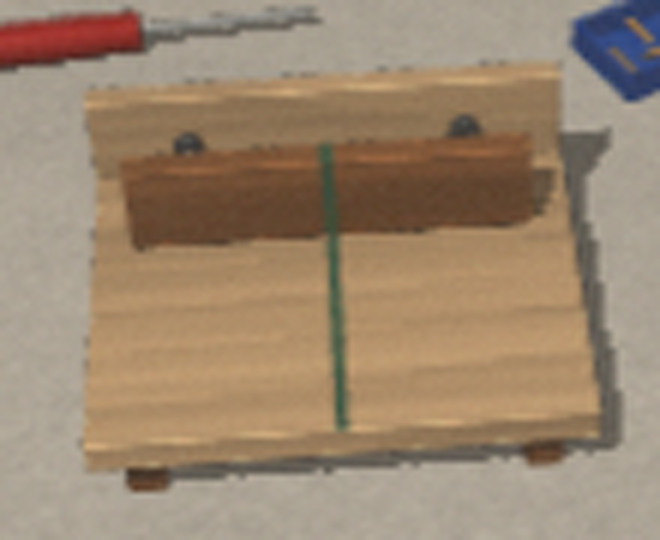

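View pics/a.png

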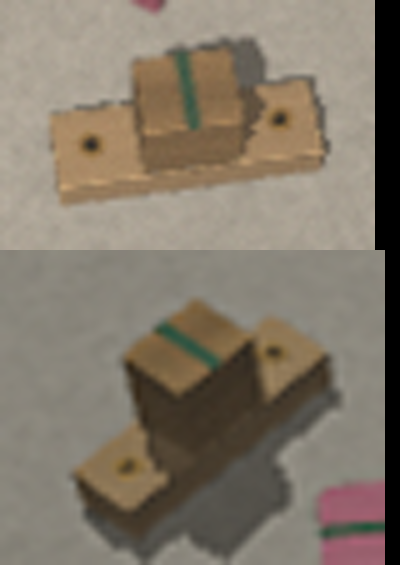

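The jig crop shows the green line from (343,428) to (333,235), the deck's front corners at (85,447) and (600,408), and the fence foot at (135,247) and (533,222). The block crops show the cups at (91,145) and (281,119) in the side view, and at (127,467) and (275,352) in the scene view.

```bash
python3 - <<'E'
from h import *
s=cam("side");c=cam("scene")
def rep(n,k,uv,sc,o,z):
    P=plane(k,(np.array(uv)+.5)/sc-.5+np.array(o),z); d=P[1]-P[0]
    print(n,P[:,:2].round(4).tolist(),"mid",P.mean(0)[:2].round(4),"len",np.linalg.norm(d).round(4),"ang",np.degrees(np.arctan2(d[1],d[0])).round(2))
rep("line",s,[(343,428),(333,235)],6,(200,150),.05)
rep("deckfront",s,[(85,447),(600,408)],6,(200,150),.05)
rep("fence",s,[(135,247),(533,222)],6,(200,150),.052)
rep("fencetop",s,[(122,162),(529,138)],6,(200,150),.1)
rep("cups s",s,[(91,145),(281,119)],5,(260,308),.02)
rep("cups c",c,[(127,217),(275,102)],7,(170,135),.02)
rep("bl s",s,[(180,52),(194,128)],5,(260,308),.06)
rep("bl c",c,[(158,75),(216,115)],7,(170,135),.06)
# line in scene by green mask
h=cv2.cvtColor(c["img"],cv2.COLOR_RGB2HSV); m=((h[...,0]>45)&(h[...,0]<95)&(h[...,1]>70)).astype(np.uint8)
m[:,:280]=0;m[:,345:]=0;m[:185]=0;m[235:]=0
y,x=np.nonzero(m); print(x.min(),x.max(),y[x.argmin()],y[x.argmax()],len(x))
if len(x)>5:
    i,j=x.argmin(),x.argmax(); rep("line c",c,[(x[i]+0.,y[i]),(x[j],y[j])],1,(0.,0.),.05)
E
```

```text
line [[0.5339, 0.0707], [0.5551, 0.2014]] mid [0.5445 0.136 ] len 0.1324 ang 80.79
deckfront [[0.4166, 0.0888], [0.6518, 0.0531]] mid [0.5342 0.0709] len 0.2379 ang -8.64
fence [[0.4573, 0.2158], [0.6539, 0.1831]] mid [0.5556 0.1995] len 0.1994 ang -9.46
fencetop [[0.458, 0.2249], [0.654, 0.1914]] mid [0.556  0.2081] len 0.1989 ang -9.7
cups s [[0.5133, -0.2595], [0.5992, -0.2683]] mid [ 0.5563 -0.2639] len 0.0864 ang -5.88
cups c [[0.6002, -0.2713], [0.5137, -0.2616]] mid [ 0.557  -0.2664] len 0.0871 ang 173.58
bl s [[0.5576, -0.2456], [0.5539, -0.2817]] mid [ 0.5558 -0.2637] len 0.0363 ang -95.93
bl c [[0.5555, -0.2838], [0.5595, -0.2488]] mid [ 0.5575 -0.2663] len 0.0353 ang 83.5
297 340 196 214 43
line c [[0.5345, 0.0694], [0.5213, 0.1959]] mid [0.5279 0.1327] len 0.1272 ang 95.96
```

{"fn": "drive_tool", "kwargs": {
  "deltas": [
    [[0,0,0,0,0,0.12],[0,0,0,0,0,0.123],[0,0,0,0,0,0.123],[0,0,0,0,0,0.123],[0,0,0,0,0,0.123],[0,0,0,0,0,0.123],[0,0,0,0,0,0.123],[0,0,0,0,0,0.123]]
  ],
  "gripper": 100
}}

```text
time: 1.02
position: [0.2, 0.5921, 0.2445]
tool_rot: [0.61, 0.792, -0.0, 0.0]
ft_force: [0.3, 0.9, -0.6]
grip_width: 0.087
grip_force: 0.0
```

{"fn": "drive_tool", "kwargs": {
  "deltas": [
    [[-10,6,0,0,0,0.123],[-20,11,0,0,0,0.123],[-30,17,0,0,0,0.123],[-34,18.5,0,0,0,0],[-34,18.5,0,0,0,0],[-34,18.5,0,0,0,0],[-34,18.5,0,0,0,0],[-34,18.5,0,0,0,0]]
  ]
}}

```text
time: 1.68
position: [0.3141, 0.3557, 0.2447]
tool_rot: [0.743, 0.669, 0.0, 0.0]
ft_force: [1.2, 0.2, 0.2]
grip_width: 0.0869
grip_force: 0.0
```

{"fn": "drive_tool", "kwargs": {
  "deltas": [
    [[-34,18.5,0,0,0,0],[-34,18.5,0,0,0,0],[-34,18.5,0,0,0,0],[-34,18.5,0,0,0,0],[-34,18.5,0,0,0,0],[-34,18.5,0,0,0,0],[-34,18.5,0,0,0,0],[-34,18.5,0,0,0,0]]
  ]
}}

```text
time: 2.35
position: [0.433, 0.0694, 0.2449]
tool_rot: [0.743, 0.669, 0.0, 0.0]
ft_force: [0.3, 0.4, -0.6]
grip_width: 0.087
grip_force: 0.0
```

```bash
cat >> h.py <<'E'
def togo(xy,yaw,z):
    o=sensors.get_obs(); Rt=R.from_quat(o["tool_rot"]); p=np.array(o["position"])
    y=Rt.apply([0,1,0]); cur=np.degrees(np.arctan2(y[1],y[0])); d=(yaw-cur+180)%360-180
    # desired vertical tool with y at yaw
    a=np.radians(yaw); Y=np.array([np.cos(a),np.sin(a),0]);Z=np.array([0,0,-1.]);D=R.from_matrix(np.c_[np.cross(Y,Z),Y,Z])
    print("t",round(o["time"],2),"pos",p.round(4),"yaw",cur.round(2),"F",np.round(o["ft_force"],2),"q",np.round(o["q"],2))
    print("shift now-frame mm",(Rt.inv().apply(np.r_[xy,z]-p)*1e3).round(1),"in final frame",(D.inv().apply(np.r_[xy,z]-p)*1e3).round(1),"turn",(Rt.inv()*D).as_rotvec().round(4))
E
python3 -c "
from h import *
togo((.5565,-.265),-6.1,.2)"
```

```text
t 2.35 pos [0.433  0.0694 0.2449] yaw -6.03 F [ 0.3   0.37 -0.62] q [-0.1   0.28  1.88  0.    0.98  0.01]
shift now-frame mm [-319.6  157.9   44.9] in final frame [-319.4  158.4   44.9] turn [ 0.0008 -0.0001  0.0012]
```

{"fn": "drive_tool", "kwargs": {
  "deltas": [
    [[-37,18,0,0,0,0],[-37,18,0,0,0,0],[-37,18,0,0,0,0],[-37,18,0,0,0,0],[-37,18,0,0,0,0],[-37,18,5,0,0,0],[-37,18,10,0,0,0],[-25,12,10,0,0,0]]
  ]
}}

```text
time: 3.02
position: [0.5414, -0.2294, 0.2201]
tool_rot: [0.744, 0.668, 0.0, 0.002]
ft_force: [0.9, -0.3, 0.2]
grip_width: 0.0872
grip_force: 0.0
```

{"fn": "drive_tool", "kwargs": {
  "deltas": [
    [[0,0,10,0,0,0],[0,0,0,0,0,0],[0,0,0,0,0,0]]
  ]
}}

```text
time: 3.27
position: [0.5386, -0.224, 0.2088]
tool_rot: [0.743, 0.669, -0.0, -0.002]
ft_force: [-0.4, 0.6, 0.2]
grip_width: 0.087
grip_force: 0.0
```

```bash
python3 -c "
from h import *
c=cam('wrist'); togo((.5565,-.265),-6.1,.05)
save(c,'w1.png')
print(proj(c,[[.5565,-.265,.06]]))"
```

```text
t 3.32 pos [ 0.539  -0.2236  0.2095] yaw -5.98 F [-0.55  0.63 -0.09] q [-0.58  0.51  1.57  0.    1.06 -0.48]
shift now-frame mm [-39.5  22.  159.4] in final frame [-39.3  21.8 159.5] turn [-0.0017 -0.0012  0.0021]
[[307.57461316 243.92138323]]
```

View pics/w1.png

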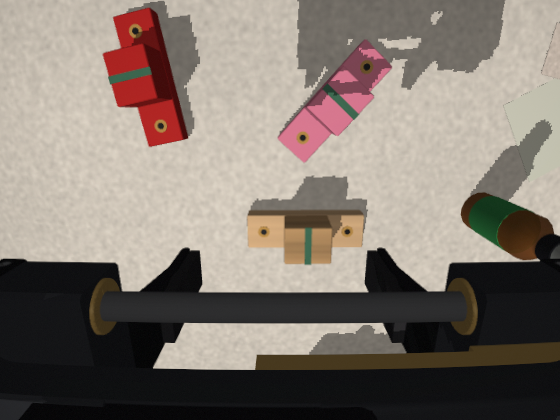

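The wrist view shows the plywood block with cups at (264,231) and (347,231) and its green line at x≈308. The projected centre agrees with this.

{"fn": "drive_tool", "kwargs": {
  "deltas": [
    [[-20,11,10,0,0,0],[-20,11,20,0,0,0],[0,0,20,0,0,0],[0,0,20,0,0,0],[0,0,10,0,0,0],[0,0,0,0,0,0],[0,0,0,0,0,0]]
  ]
}}

```text
time: 3.9
position: [0.5575, -0.2659, 0.1302]
tool_rot: [0.743, 0.67, -0.0, -0.0]
ft_force: [1.2, 0.2, 0.2]
grip_width: 0.0866
grip_force: 0.0
```

```bash
python3 -c "
from h import *
c=cam('wrist'); togo((.5565,-.265),-6.1,.052)
save(c,'w2.png')
h=cv2.cvtColor(c['img'],cv2.COLOR_RGB2HSV); m=((h[...,0]>45)&(h[...,0]<95)&(h[...,1]>70)).astype(np.uint8)
n,l,st,ce=cv2.connectedComponentsWithStats(m)
for s,q in zip(st[1:],ce[1:]):
  if s[4]>80: print(s,q,plane(c,q,.06)[0].round(4))
print(proj(c,[[.5565,-.265,.06]]))"
```

```text
t 3.95 pos [ 0.5581 -0.2665  0.131 ] yaw -5.95 F [-0.39 -0.    0.74] q [-0.63  0.66  1.55  0.    0.93 -0.52]
shift now-frame mm [ 1.4 -1.8 79. ] in final frame [ 1.3 -1.7 79. ] turn [0.0014 0.0008 0.0027]
[298   0  53  51 655] [324.13129771  24.3740458 ] [ 0.5937 -0.1427  0.06  ]
[ 498  170   62   72 2677] [527.87485992 199.01158013] [ 0.7226 -0.259   0.06  ]
[278 210   8  51 408] [281.5 235. ] [ 0.5563 -0.2668  0.06  ]
[[281.46457099 232.36890132]]
```

View pics/w2.png

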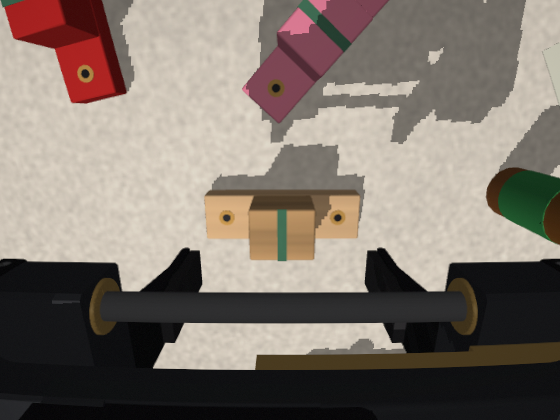

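The wrist view shows the block centred between the fingers, with its green line at (281,235). That puts it at (0.5563, -0.2668).

{"fn": "drive_tool", "kwargs": {
  "deltas": [
    [[0,-2,20,0,0,0.002],[0,0,20,0,0,0],[0,0,20,0,0,0],[0,0,15,0,0,0],[0,0,8,0,0,0],[0,0,0,0,0,0],[0,0,0,0,0,0]]
  ]
}}

```text
time: 4.53
position: [0.5561, -0.2671, 0.0477]
tool_rot: [0.744, 0.668, 0.0, 0.001]
ft_force: [-0.8, -0.4, -0.3]
grip_width: 0.0874
grip_force: 0.0
```

{"fn": "drive_tool", "kwargs": {
  "deltas": [
    [[0,0,0,0,0,0],[0,0,0,0,0,0],[0,0,0,0,0,0],[0,0,0,0,0,0],[0,0,0,0,0,0],[0,0,0,0,0,0]]
  ],
  "gripper": 0,
  "squeeze": 40
}}

```text
time: 5.03
position: [0.5555, -0.2669, 0.0469]
tool_rot: [0.744, 0.668, 0.0, 0.0]
ft_force: [0.4, -0.7, -0.2]
grip_width: 0.055
grip_force: 0.0
```

{"fn": "drive_tool", "kwargs": {
  "deltas": [
    [[0,0,0,0,0,0],[0,0,0,0,0,0],[0,0,0,0,0,0],[0,0,0,0,0,0],[0,0,0,0,0,0]]
  ]
}}

```text
time: 5.45
position: [0.5555, -0.2669, 0.0468]
tool_rot: [0.744, 0.668, 0.0, 0.0]
ft_force: [0.4, -0.2, 0.5]
grip_width: 0.0435
grip_force: 40.0
```

```bash
python3 -c "
from h import *
togo((.5565,-.265),-9.2,.15); o=sensors.get_obs(); print(o['grip_width'],o['grip_force'])"
```

```text
t 5.45 pos [ 0.5555 -0.2669  0.0468] yaw -6.13 F [ 0.39 -0.19  0.55] q [-0.63  0.78  1.59  0.    0.77 -0.52]
shift now-frame mm [   2.     0.8 -103.2] in final frame [   2.     0.6 -103.2] turn [0.0002 0.0001 0.0535]
0.04354429311497322 40.000055199489
```

{"fn": "drive_tool", "kwargs": {
  "deltas": [
    [[0,0,-10,0,0,0],[0,0,-20,0,0,0],[0,0,-25,0,0,0],[0,0,-25,0,0,0.02],[0,0,-25,0,0,0.034],[10,-2,-20,0,0,0],[20,-4,-10,0,0,0],[30,-5,0,0,0,0]]
  ]
}}

```text
time: 6.12
position: [0.5561, -0.2085, 0.1855]
tool_rot: [0.763, 0.647, 0.001, 0.004]
ft_force: [1.7, 0.9, -2.1]
grip_width: 0.0438
grip_force: 40.0
```

{"fn": "drive_tool", "kwargs": {
  "deltas": [
    [[35,-6.5,0,0,0,0],[35,-6.5,0,0,0,0],[35,-6.5,0,0,0,0],[35,-6.5,0,0,0,0],[35,-6.5,0,0,0,0],[35,-6.5,0,0,0,0],[35,-6.5,0,0,0,0],[35,-6.5,0,0,0,0]]
  ]
}}

```text
time: 6.78
position: [0.5471, 0.0805, 0.1822]
tool_rot: [0.762, 0.648, -0.0, -0.0]
ft_force: [0.3, 0.3, -1.0]
grip_width: 0.0434
grip_force: 40.0
```

{"fn": "drive_tool", "kwargs": {
  "deltas": [
    [[30,-5,0,0,0,0],[20,-4,0,0,0,0],[10,-2,0,0,0,0],[0,0,0,0,0,0],[0,0,0,0,0,0]]
  ]
}}

```text
time: 7.2
position: [0.5464, 0.1395, 0.1819]
tool_rot: [0.761, 0.648, -0.0, 0.0]
ft_force: [-0.9, 0.1, -2.2]
grip_width: 0.0438
grip_force: 40.0
```

```bash
python3 -c "
from h import *
c=cam('wrist'); s=cam('side'); togo((.5476,.1546),-9.2,.105); save(c,'w3.png'); save(s,'s3.png')
w=np.vstack([c['img'],])
b=cv2.resize(s['img'][110:250,190:330],None,fx=3,fy=3,interpolation=2)
cv2.imwrite('pics/j3.png',cv2.resize(np.hstack([c['img'],b]),None,fx=.8,fy=.8,interpolation=3)[:,:,::-1])"
```

```text
t 7.3 pos [0.5467 0.1385 0.1818] yaw -9.29 F [-0.23 -0.23 -1.04] q [ 0.05  0.53  1.65 -0.    0.96  0.21]
shift now-frame mm [16.1 -1.7 76.8] in final frame [16.1 -1.6 76.8] turn [-0.      0.0006 -0.0016]
```

View pics/j3.png

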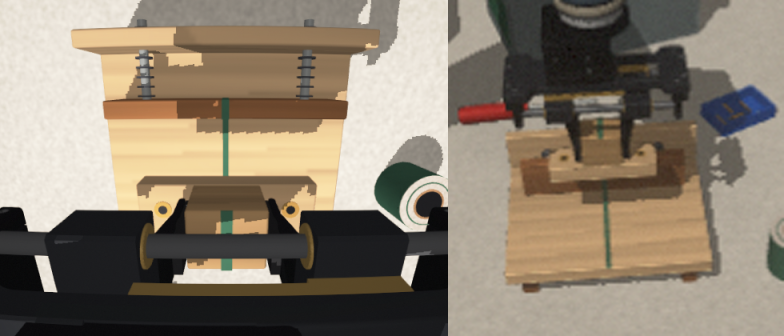

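The wrist view shows the block gripped squarely, with its line at x≈226 lying over the deck line at x≈225 and the fence's front top edge at row ≈118. I'll refine the mark from this view.

```bash
python3 -c "
from h import *
c=cam('wrist'); h=cv2.cvtColor(c['img'],cv2.COLOR_RGB2HSV); m=((h[...,0]>45)&(h[...,0]<95)&(h[...,1]>70))
m[:,:250]=0; m[:,320:]=0
for a,b,z in((122,128,.1),(155,165,.05),(200,215,.05),(265,285,.1952-.06)):
  y,x=np.nonzero(m[a:b]); q=(x.mean(),y.mean()+a); print(len(x),np.round(q,1),plane(c,q,z)[0].round(4))
P=plane(c,[(130,147.5),(434,147.5)],.1); print(P.round(4),P.mean(0)); 
g=c['img'].astype(int).sum(2)
for u in (180,282,390): print(u,g[120:175,u].tolist())
togo((.5476,.1546),-9.2,.105)"
```

```text
48 [280.5 124.5] [0.5563 0.2076 0.1   ]
53 [280.9 159.4] [0.5516 0.1787 0.05  ]
77 [281.1 206.9] [0.5452 0.1395 0.05  ]
262 [282.9 274.5] [0.5437 0.1208 0.1352]
[[0.4562 0.2098 0.1   ]
 [0.6538 0.1774 0.1   ]] [0.55499563 0.19359926 0.1       ]
180 [264, 312, 294, 221, 236, 316, 371, 380, 371, 368, 367, 365, 365, 368, 371, 372, 375, 375, 379, 383, 381, 387, 389, 393, 399, 407, 401, 432, 577, 584, 589, 596, 603, 605, 613, 616, 621, 613, 603, 596, 586, 581, 585, 587, 593, 596, 598, 598, 596, 595, 594, 596, 600, 602, 604]
282 [298, 134, 144, 184, 183, 188, 187, 188, 188, 186, 187, 188, 187, 185, 184, 186, 187, 184, 182, 181, 182, 181, 184, 185, 186, 182, 184, 183, 185, 182, 182, 184, 185, 183, 182, 186, 184, 180, 183, 183, 179, 180, 181, 183, 183, 269, 319, 321, 321, 319, 322, 318, 319, 316, 316]
390 [319, 268, 186, 181, 208, 225, 226, 223, 221, 221, 219, 215, 215, 221, 220, 225, 225, 226, 228, 232, 229, 231, 232, 233, 234, 226, 204, 346, 349, 350, 352, 351, 350, 350, 350, 347, 348, 350, 351, 355, 355, 360, 360, 358, 359, 357, 440, 609, 611, 615, 615, 618, 620, 623, 625]
t 7.35 pos [0.5467 0.1383 0.1818] yaw -9.32 F [-0.48 -0.32 -1.05] q [ 0.05  0.53  1.65 -0.    0.96  0.21]
shift now-frame mm [16.2 -1.8 76.7] in final frame [16.2 -1.7 76.8] turn [-0.      0.0005 -0.0022]
```

```bash
python3 -c "
from h import *
c=cam('wrist'); print(c['p'])
e=np.array([.16,.987]);m=np.array([.5548,.199])
for dy in(-.01,-.005,0,.005):
  for z in(.05,.052,.1): print(dy,z,proj(c,[np.r_[m+dy*e,z]]).round(1))
print(plane(c,[(282,147)],.052), plane(c,[(180,147.5)],.052),plane(c,[(390,146.5)],.052))
"
```

```text
[0.55929248 0.21548434 0.32258616]
-0.01 0.05 [[280.7 146. ]]
-0.01 0.052 [[280.6 146.2]]
-0.01 0.1 [[280.2 153.6]]
-0.005 0.05 [[280.6 139.6]]
-0.005 0.052 [[280.6 139.8]]
-0.005 0.1 [[280.2 145.9]]
0 0.05 [[280.6 133.2]]
0 0.052 [[280.6 133.4]]
0 0.1 [[280.1 138.1]]
0.005 0.05 [[280.6 126.7]]
0.005 0.052 [[280.6 126.8]]
0.005 0.1 [[280.1 130.2]]
[[0.55415697 0.18837584 0.052     ]] [[0.47415016 0.2014371  0.052     ]] [[0.63897068 0.17521595 0.052     ]]
```

{"fn": "drive_tool", "kwargs": {
  "deltas": [
    [[0,-1.7,15,0,0,0],[0,0,20,0,0,0],[0,0,20,0,0,0],[0,0,15,0,0,0],[0,0,8,0,0,0],[0,0,3,0,0,0],[0,0,0,0,0,0],[0,0,0,0,0,0]]
  ]
}}

```text
time: 8.07
position: [0.5455, 0.1397, 0.1012]
tool_rot: [0.762, 0.648, 0.0, 0.0]
ft_force: [0.7, 0.1, -1.0]
grip_width: 0.0435
grip_force: 40.0
```

```bash
python3 -c "
from h import *
togo((.5476,.1546),-9.3,.0983); print(sensors.get_obs()['moment'])"
```

```text
t 8.07 pos [0.5455 0.1397 0.1012] yaw -9.26 F [ 0.66  0.13 -1.05] q [ 0.05  0.65  1.71 -0.    0.78  0.21]
shift now-frame mm [15.  -0.3  2.9] in final frame [15.  -0.3  2.9] turn [ 0.0011 -0.0002  0.0007]
[-0.10666029  0.06409924 -0.03443818]
```

{"fn": "drive_tool", "kwargs": {
  "deltas": [
    [[4,0,1,0,0,0],[6,0,1,0,0,0],[6,0,0.7,0,0,0],[6,0,0,0,0,0],[4,0,0,0,0,0],[2,0,0,0,0,0],[0,0,0,0,0,0],[0,0,0,0,0,0]]
  ]
}}

```text
time: 8.73
position: [0.5492, 0.168, 0.098]
tool_rot: [0.761, 0.648, -0.0, 0.0]
ft_force: [0.6, -0.9, -1.9]
grip_width: 0.0433
grip_force: 40.0
```

{"fn": "drive_tool", "kwargs": {
  "deltas": [
    [[3,0,0,0,0,0],[3,0,0,0,0,0],[3,0,0,0,0,0],[3,0,0,0,0,0],[0,0,0,0,0,0],[0,0,0,0,0,0]]
  ]
}}

```text
time: 9.23
position: [0.5513, 0.1794, 0.098]
tool_rot: [0.762, 0.648, -0.0, 0.0]
ft_force: [-0.1, -2.1, -0.7]
grip_width: 0.0438
grip_force: 40.0
```

{"fn": "drive_tool", "kwargs": {
  "deltas": [
    [[2,0,0,0,0,0],[2,0,0,0,0,0],[2,0,0,0,0,0],[0,0,0,0,0,0],[0,0,0,0,0,0]]
  ]
}}

```text
time: 9.65
position: [0.5521, 0.1844, 0.098]
tool_rot: [0.761, 0.648, -0.001, 0.001]
ft_force: [-0.6, -6.3, -0.2]
grip_width: 0.0436
grip_force: 40.0
```

```bash
python3 -c "
from h import *
togo((.5548,.199),-9.3,.0983); print(sensors.get_obs()['moment'])"
```

```text
t 9.65 pos [0.5521 0.1844 0.098 ] yaw -9.18 F [-0.63 -6.29 -0.2 ] q [ 0.13  0.67  1.66 -0.    0.81  0.29]
shift now-frame mm [14.8  0.4 -0.3] in final frame [14.8  0.3 -0.3] turn [-0.0004  0.0021  0.002 ]
[-1.18249925  0.01934309 -0.00957333]
```

{"fn": "drive_tool", "kwargs": {
  "deltas": [
    [[2,0,0,0,0,0],[2,0,0,0,0,0],[2,0,0,0,0,0],[0,0,0,0,0,0],[0,0,0,0,0,0],[0,0,0,0,0,0]]
  ]
}}

```text
time: 10.15
position: [0.5528, 0.1891, 0.098]
tool_rot: [0.761, 0.648, -0.002, 0.001]
ft_force: [-1.4, -10.8, 0.3]
grip_width: 0.0437
grip_force: 40.0
```

```bash
python3 -c "
from h import *
F=[]
for i in range(4):
  c=cam('wrist'); F.append(sensors.get_obs()['ft_force'])
print(np.mean(F,0),np.std(F,0)); togo((.5548,.199),-9.3,.0983); save(c,'w4.png'); s=cam('side')
b=cv2.resize(s['img'][110:250,190:330],None,fx=3,fy=3,interpolation=2)
cv2.imwrite('pics/j4.png',cv2.resize(np.hstack([c['img'],b]),None,fx=.8,fy=.8,interpolation=3)[:,:,::-1])"
```

```text
[ -1.03015651 -10.25025292   0.7549181 ] [0.42827139 0.14868345 0.44310391]
t 10.35 pos [0.5528 0.1891 0.098 ] yaw -9.17 F [ -0.7  -10.14   0.23] q [ 0.14  0.68  1.65 -0.01  0.82  0.3 ]
shift now-frame mm [10.1  0.4 -0.3] in final frame [10.1  0.4 -0.3] turn [-0.0009  0.0041  0.0023]
```

View pics/j4.png

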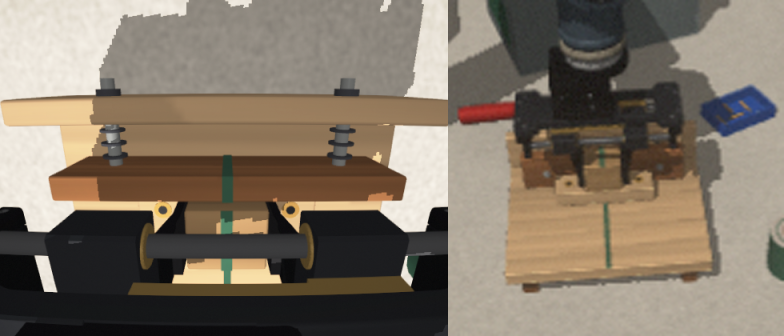

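The wrist view shows the flange flat against the fence and the lines coincident at x≈227. The cups are still at (162,210) and (290,210), so the block hasn't slipped or tipped in the grip. The press is about 10.3 N, so I'll add a little more.

{"fn": "drive_tool", "kwargs": {
  "deltas": [
    [[1,0,0,0,0,0],[1,0,0,0,0,0],[0,0,0,0,0,0],[0,0,0,0,0,0],[0,0,0,0,0,0],[0,0,0,0,0,0],[0,0,0,0,0,0],[0,0,0,0,0,0]]
  ]
}}

```text
time: 11.07
position: [0.5531, 0.1907, 0.098]
tool_rot: [0.761, 0.648, -0.002, 0.001]
ft_force: [-1.0, -11.9, 0.2]
grip_width: 0.0439
grip_force: 40.0
```

```bash
python3 -c "
from h import *
F=[]
for i in range(4):
  cam('side'); F.append(sensors.get_obs()['ft_force'])
f=np.mean(F,0); print(f); togo((.5548,.199),-9.3,.0983)
if 9<-f[1]<14: print(ticket.hand_in())"
```

```text
[ -0.74314725 -11.82395346   1.34188018]
t 11.27 pos [0.5531 0.1906 0.098 ] yaw -9.16 F [ -0.2  -12.26   1.7 ] q [ 0.14  0.68  1.65 -0.01  0.82  0.31]
shift now-frame mm [ 8.5  0.4 -0.3] in final frame [ 8.5  0.3 -0.3] turn [-0.001   0.0048  0.0025]
the job is handed in; nothing more can be done
None
```

I handed the job in at 11.3 s with the stop block still gripped, upright and square to the fence, its middle on the green line, and pressing at about 12 N; the judge's verdict was not shown.

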